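# Roll the model fuel tank up to its stop and close the keeper

## Task

Push the grey model fuel tank with the fingertips slowly up the little plywood ramp until it drops into the seat against the red stop, staying behind it so that it never rolls freely up or back down the slope. Then push the green keeper tab all the way in so that its brass bar shuts the tank in. The seams of the tank are still soft: do not pick it up, and leave the other things on the table alone.

Things in the scene. Friction and masses are not known exactly. Their poses are not given: they have to be found in the camera images.
- ramp: fixed plywood ramp, 300 x 116 mm. Origin on the table, in mid-width; x uphill, z up, y to the side with the keeper, whose aluminium bracket (x 27..72 mm, 44 mm high) reaches y=+100 mm. Side guides stand 14 mm above the running surface, inner faces at y=+-50 mm.
- landing (a point): middle of the level landing at the foot of the ramp, on its surface, 12 mm above the table; ramp frame x=-118.5. The landing runs from x=-162 to -75 mm; a lip 6 mm high closes its low end (x=-170..-162).
- crest (a point): top edge of the slope in mid-width, ramp frame (70, 0, 32.4) mm. The slope rises at 8 degrees from the landing (x=-75 mm, 12 mm high) to here; beyond it is a 2.5 mm step down into the seat.
- tank_center (a point): centre of the loose grey plastic fuel tank, a cylinder with an orange band at each end, diameter 44, length 90 mm, 60 to 130 g, lying across the ramp (point on its axis, half-way; its y axis is the cylinder axis, x and z turn as it rolls). Starts on the landing, free to roll; rolls back if let go on the slope.
- seat (a point): where the tank's centre must finally be, against the upright red stop: (81, 0, 51.9) mm in the ramp's frame. Seat floor 29.9 mm high, stop face at x=+104 mm, stop top 74 mm above the table. The tank falls in by itself once its centre is past the crest, and then stays.
- keeper (a joint): keeper slide: 0 m = drawn out, clear of the tank's path; 0.045 m = fully in, at its hard stop; starts at 0 to 0.006. Moves along the ramp's -y, needs about 1.5 N, stays where left. Its brass bar (46..56 mm above the table, ramp x 45.5..53.5 mm) then lies across the low side of the seated tank, 2 to 5 mm from it.
- keeper_pad (a point): middle of the outer (ramp +y) face of the keeper's upright green tab, the face to push on; moves with the keeper. Tab 36 mm wide along ramp x, 8 mm thick, 46 to 86 mm above the table; this point is 71 mm up, at ramp x=+49.5, y=+112 mm minus the joint value.
- glue: glue bottle, green glass with green cap, 42 mm diameter, 88 mm tall; origin centre of its underside; bystander
- paint_a: red paint jar, 36 mm diameter, 45 mm tall; origin centre of its underside; bystander
- paint_b: blue paint jar, 36 mm diameter, 45 mm tall; origin centre of its underside; bystander
- tweezers: steel tweezers lying flat, 125 mm long, 5 mm thick; origin centre of the underside; bystander
- craft_knife: craft knife lying flat, aluminium handle, 135 mm long, 10 mm thick; origin on its underside near the middle; bystander
- truck_hull: small green model truck, 75 x 34 x 35 mm; origin centre of its underside; bystander
Not all that is in view belongs to the job. Leave any blue or purple look-alike of the part that bears tank_center alone.

How it is judged:
By the outcome, as a careful person would: the job done as asked, in the order asked, and still so for the second after the job is handed in, with the robot touching nothing.
It also fails if it takes over 58 s, if anything falls off the work surface, if the arm or the gripper's body presses on something with over 40 N, if the wrist force passes 120 N, or if a joint passes its speed limit or range.

## Robot

A 6-joint arm with a two-finger parallel gripper is mounted at the origin on the work surface. World frame = base frame: x ahead of the robot, y to its left, z up, the work surface at z = 0. Lengths are in mm, angles in degrees, forces in N, time in s.
With the tool pointing down it reaches from about 350 to 850 mm from the base axis. Payload 8.1 kg.
Tool frame: the origin (TCP) lies on the centre line of the jaws, within the pads' length; the fingertips stand 19 mm ahead of it and the grasp point (between the pads) is the TCP; z points along the fingers, y is the line along which they close (so a half turn about z gives the same grasp; the last joint's range is limited). The gripper opens to 85 mm and grips with 20 to 120 N. Pads are 22 mm wide; open, the fingers measure 114 mm over their backs; the gripper's body (76 mm by 85 mm) begins 54 mm behind the grasp point. The pads swing forward as they close: fully open they stand 13 mm farther back than shut.
Start: joints at [70.508, 7.471, 85.268, -0, 87.261, -4.893], TCP at [151.209, 580.639, 250.292] pointing down, gripper open.
Joint ranges: [-169.43, 169.43], [-51.17, 129.36], [1.28, 143.12], [-76.62, 256.62], [0, 156.53], [-152.29, 152.29]. Speed limits (degrees/s): [136.94, 136.94, 159.86, 180, 180, 180].

## Interface

Orientations are given as [roll, pitch, yaw] about the fixed x, y, z axes, in that order (R = Rz(yaw) Ry(pitch) Rx(roll)).
In Python, from bench import r gives the robot as it stands. The module is installed in compiled form; this text tells all that it offers.
- The arm moves only by the tool servo_tool, never from a script. Its arguments are lists of equal length, an entry for each row: "fingers": the finger opening in m, from 0 to 0.0854; "linear": the shift along the tool's x, y, z in m, a list of three; "rotation": the turn, a rotation vector about the tool's x, y, z in degrees, a list of three. A call has 1 to 10 rows; each row is the pose to reach, as a shift and turn from the pose commanded when the call began, along the tool's axes at that moment; what a row does not reach only later rows make up. A row lasts 1/10 s, in which the tool goes at most 50 mm and 8.59 degrees, less where a joint would pass 70% of its speed; a pose out of reach is approached as far as the arm can. A call with a gripper value outside its range is refused whole. The fingers move at their own pace and stop on an object; "force" is the grip in N (left out, the last holds). Time passes only in rows, so rows that repeat a pose let the fingers close. It gives the time, the measured TCP pose, the force, the opening and the grip force at its end, in the units of the state.
- r.sense(): the state, without advancing time (a new reading comes with each control period).
- r.snapshot(name): name is "scene" or "top"; returns a dict with "frame" (480x640x3 uint8, red, green, blue), "fx", "fy", "cx", "cy" (pixels), "camera_from_world" (4x4, takes a point from world to camera coordinates). Camera axes: x right, y up, looking along -z (the intrinsics and any distortion apply to the point x, -y, -z); pixel columns grow to the right and rows downward; lengths in mm; the calibration is good to about 2 mm. A picture is of the moment at which its call begins. There is no depth.
- r.hand_in(): hands the job in; it is judged then, once.
The state is a dict: "time": time; "joint_pos": joint angles; "qd": joint speeds; "joint_efforts": joint torques, N m; "tool_pos": TCP position; "tcp_rot": TCP orientation; "ft_force": force on the tool from outside, world axes, zero at the start; "wrist_torque": the same for the moment, N m; "finger_gap": finger opening in mm; "grip_force": force on a finger pad.
Only numpy, scipy, OpenCV 4.12 (cv2) and the standard library are available. Lean on these libraries where they do the work, as an engineer would, in place of code of your own. Each camera call takes 0.05 s, during which the arm holds its last target. There are 200 camera calls.

## Working session

There is one attempt and no reset: what is moved stays moved. The work goes in short steps, Python scripts to look and compute and a tool call to move; the robot and the scene stay as the last step left them, time stands still between calls to the robot, and variables do not carry over. Pictures are saved under pics/ and viewed, at most 10 in all, crops included, and the job is handed in when it is done.

Besides the shell and the picture viewer there is one more tool, called after "Emit:" by a JSON object that holds its "fn" and its "kwargs", one argument or row to a line. servo_tool: Moves the arm, as the interface text tells. Its arguments: {"type":"object","properties":{"fingers":{"type":"array","items":{"type":"number"}},"linear":{"type":"array","items":{"type":"array","items":{"type":"number"}}},"rotation":{"type":"array","items":{"type":"array","items":{"type":"number"}}},"force":{"type":"number"}},"required":["fingers","linear","rotation"]}

```bash
mkdir -p pics
cat > h.py <<'E'
import numpy as np, cv2
from bench import r
def snap(n,f):
    s=r.snapshot(n); cv2.imwrite('pics/'+f,cv2.cvtColor(s['frame'],cv2.COLOR_RGB2BGR)); np.save('pics/'+f[:-4]+'.npy',s,allow_pickle=True); return s
def load(f): return np.load('pics/'+f+'.npy',allow_pickle=True).item()
def ray(s,u,v):
    T=np.array(s['camera_from_world']); R=T[:3,:3]; c=-R.T@T[:3,3]
    d=R.T@np.array([(u-s['cx'])/s['fx'],-(v-s['cy'])/s['fy'],-1]); return c,d
def onz(s,u,v,z):
    c,d=ray(s,u,v); return c+d*(z-c[2])/d[2]
def proj(s,p):
    T=np.array(s['camera_from_world']); q=T[:3,:3]@np.array(p)+T[:3,3]
    return s['cx']+s['fx']*q[0]/-q[2], s['cy']-s['fy']*q[1]/-q[2]
E
python3 - <<'E'
from h import *
for n in('scene','top'):
    s=snap(n,n+'0.png'); print(n,{k:v for k,v in s.items() if k!='frame'})
print(r.sense())
E
```

```text
scene {'fx': 500.28076607548275, 'fy': 500.28076607548275, 'cx': 314.63821216652104, 'cy': 239.4885358064234, 'camera_from_world': array([[ 7.32918572e-01,  6.80278814e-01, -7.14852257e-03,
        -3.97991970e+02],
       [-4.23093139e-01,  4.64010070e-01,  7.78258858e-01,
         1.78907550e+02],
       [ 5.32750000e-01, -5.67375880e-01,  6.27902897e-01,
        -1.43386354e+03],
       [ 0.00000000e+00,  0.00000000e+00,  0.00000000e+00,
         1.00000000e+00]])}
top {'fx': 464.47612174984795, 'fy': 464.47612174984795, 'cx': 323.0477803469795, 'cy': 238.54336437930615, 'camera_from_world': array([[-2.80684528e-02, -9.99603462e-01,  2.25403286e-03,
         3.07733293e+01],
       [ 9.98201499e-01, -2.79094511e-02,  5.30549730e-02,
        -5.29353201e+02],
       [-5.29710258e-02,  3.73914998e-03,  9.98589049e-01,
        -1.06198283e+03],
       [ 0.00000000e+00,  0.00000000e+00,  0.00000000e+00,
         1.00000000e+00]])}
{'time': 0.1, 'joint_pos': array([ 7.05074784e+01,  7.50994927e+00,  8.53268094e+01, -6.66697156e-04,
        8.72609256e+01, -4.89163728e+00]), 'qd': array([-0.08376486, -0.09667368, -0.09976663, -0.08303737,  0.03702356,
        0.01265697]), 'joint_efforts': array([ 2.15168671e-03, -5.70954823e+01, -5.01937723e+01, -6.31501916e-05,
        8.22512840e-03,  2.79042581e-06]), 'tool_pos': array([151.05581686, 580.17209583, 249.32184239]), 'tcp_rot': array([-1.79902615e+02, -7.66622291e-03,  1.65399142e+02]), 'ft_force': array([ 0.69253496, -0.62331037, -0.12364503]), 'wrist_torque': array([-0.04187506, -0.02901589,  0.00704252]), 'grip_force': 0.0, 'finger_gap': 85.56795879553577}
```

View pics/scene0.png

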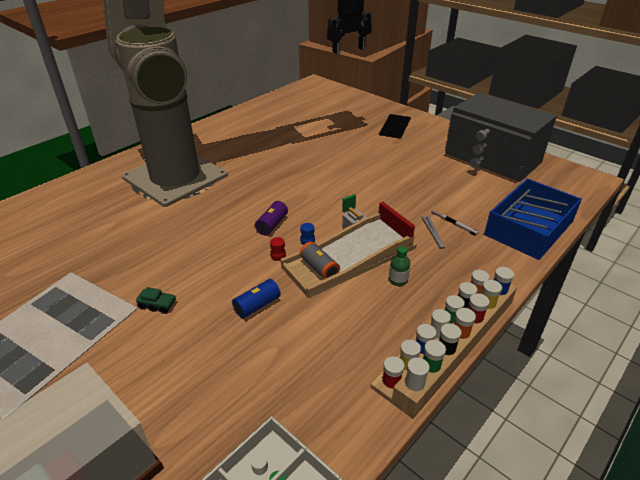

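View pics/top0.png

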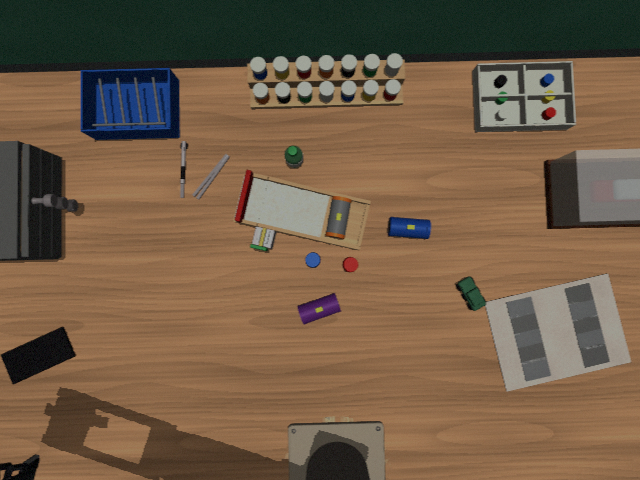

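The scene picture shows the ramp at about (350,250). In the top picture it runs from its low end at (365,225) to the red stop at (243,197), and the keeper with its green tab is at (262,240). There are three cylinders in the top picture: grey with orange bands (339,217), on the landing; blue (410,228); and purple (319,309). The grey one fits the description, and the other two are look-alikes. Next I'll measure and confirm it in a crop.

Run:
```python
from h import *
s=load('top0'); f=s['frame']; hsv=cv2.cvtColor(f,cv2.COLOR_RGB2HSV)
x0,y0,x1,y1=225,160,385,260
def comps(name,lo,hi,mn=15):
    m=cv2.inRange(hsv,lo,hi); M=np.zeros_like(m); M[y0:y1,x0:x1]=m[y0:y1,x0:x1]
    n,l,st,c=cv2.connectedComponentsWithStats(M)
    for i in range(1,n):
        if st[i,4]>=mn:
            pts=np.argwhere(l==i)[:,::-1].astype(np.float32); print(name,st[i],c[i].round(1),cv2.boxPoints(cv2.minAreaRect(pts)).round(1).tolist())
comps('red',(0,190,60),(4,255,255)); comps('red2',(174,150,60),(180,255,255))
comps('orange',(5,190,110),(16,255,255)); comps('green',(50,100,40),(85,255,255)); comps('white',(0,0,140),(180,60,255),100)
c=cv2.resize(f[y0:y1,x0:x1],None,fx=5,fy=5,interpolation=cv2.INTER_CUBIC)
cv2.imwrite('pics/crop0.png',cv2.cvtColor(c,cv2.COLOR_RGB2BGR))
```

```text
red [235 170  16  51 231] [242.8 195.3] [[234.8000030517578, 219.5], [246.3000030517578, 169.39999389648438], [251.10000610351562, 170.5], [239.60000610351562, 220.60000610351562]]
orange [333 196   8   4  22] [336.6 197.5] [[332.79998779296875, 198.0], [333.29998779296875, 195.5], [340.3999938964844, 196.89999389648438], [339.8999938964844, 199.39999389648438]]
orange [343 198   8   4  22] [346.4 199.4] [[342.5, 199.5], [343.3999938964844, 196.8000030517578], [350.29998779296875, 199.10000610351562], [349.3999938964844, 201.8000030517578]]
orange [327 232   7   4  22] [330.  233.6] [[327.0, 232.0], [333.0, 232.0], [333.0, 235.0], [327.0, 235.0]]
orange [336 234   8   4  23] [339.8 235.5] [[336.0, 236.0], [336.70001220703125, 233.1999969482422], [343.5, 234.89999389648438], [342.79998779296875, 237.6999969482422]]
green [287 160  13   4  30] [293.3 160.9] [[287.0, 160.0], [299.0, 160.0], [299.0, 163.0], [287.0, 163.0]]
green [250 244  18   7  57] [258.5 247.2] [[249.8000030517578, 247.10000610351562], [250.5, 243.8000030517578], [267.29998779296875, 247.5], [266.6000061035156, 250.8000030517578]]
white [ 244  178   86   59 3312] [286.5 207.4] [[243.8000030517578, 219.1999969482422], [253.5, 177.39999389648438], [329.79998779296875, 195.1999969482422], [320.1000061035156, 237.0]]
white [264 229  10  19 100] [268.4 237.7] [[262.79998779296875, 245.6999969482422], [267.1000061035156, 228.5], [273.5, 230.10000610351562], [269.20001220703125, 247.3000030517578]]
```

View pics/crop0.png

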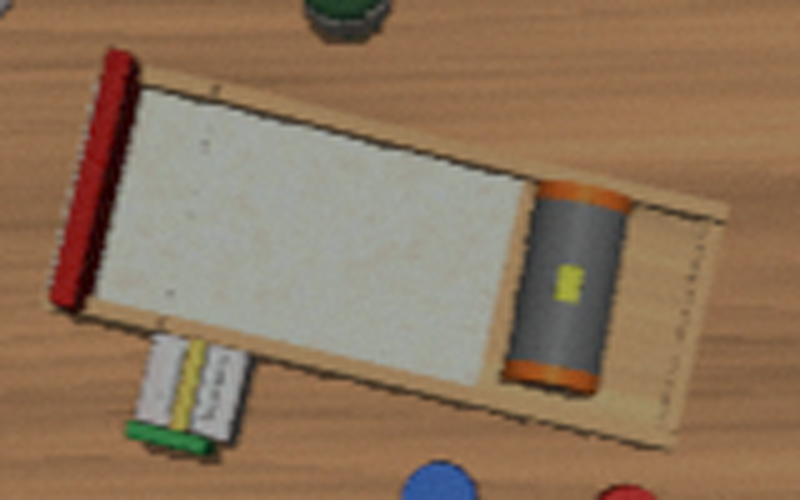

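The crop confirms the grey tank with orange end bands lies on the landing of the ramp, centre near (339,217). The keeper's green tab is at (258,247) in full-picture pixels.

Run:
```python
from h import *
s=load('top0')
P=lambda u,v,z:onz(s,u,v,z)
a=P(370.6,203,26);b=P(359.4,249.6,26)   # low outer corners
print('low',a,b,np.linalg.norm(a-b))
lo=P(351.0+14*0,0,0) if 0 else (a+b)/2
r1=P(249.5,170.5,74);r2=P(237.2,220.5,74); print('stop',r1,r2,np.linalg.norm(r1-r2))
t=(P(341.4,197.6,34)+P(335,235.3,34))/2
t1=P((336.6+346.4)/2,(197.5+199.4)/2,34);t2=P((330+339.8)/2,(233.6+235.5)/2,34); print('tank',t1,t2,(t1+t2)/2,np.linalg.norm(t1-t2))
g=P(258.5,247.0,86); print('tab',g)
d=t1-t2; print('yaw from tank axis',np.degrees(np.arctan2(d[0],-d[1]))*1)
m=(r1+r2)/2-lo; print('yaw up', np.degrees(np.arctan2(m[1],m[0])), np.linalg.norm(m[:2]))
d=a-b; print('yaw low edge', np.degrees(np.arctan2(d[1],d[0]))+90)
d=r1-r2; print('yaw stop', np.degrees(np.arctan2(d[1],d[0]))+90)
for q in [(350.8,264.7,45),(313,260,45),(293,155,88),(319,309,22)]: print(q,P(*q))
```

```text
low [608.16978287 -95.67695975  26.        ] [501.72072345 -66.46047454  26.        ] 110.38571130415262
stop [681.45014033 173.95401463  74.        ] [571.65321284 203.05696678  74.        ] 113.5884990255145
tank [619.44326619 -28.69656044  34.        ] [537.28680441 -11.19525751  34.        ] [578.3650353  -19.94590897  34.        ] 83.9998798591867
tab [511.81003939 155.99807876  86.        ]
yaw from tank axis 77.974374699961
yaw up 75.12416424079257 278.92245053760064
yaw low edge 74.6522786973053
yaw stop 75.15447375943988
(350.8, 264.7, 45) [467.88496878 -44.53452553  45.        ]
(313, 260, 45) [480.79284553  39.94445252  45.        ]
(293, 155, 88) [710.01841839  76.50418162  88.        ]
(319, 309, 22) [368.97063187  29.71105567  22.        ]
```

Emit:
{"fn": "servo_tool", "kwargs": {
  "fingers": [0.035,0.035,0.035,0.035,0.035,0.035,0.035,0.035,0.035,0.035],
  "linear": [
    [-0.56,-0.519,0.05],
    [-0.56,-0.519,0.05],
    [-0.56,-0.519,0.05],
    [-0.56,-0.519,0.05],
    [-0.56,-0.519,0.05],
    [-0.56,-0.519,0.05],
    [-0.56,-0.519,0.05],
    [-0.56,-0.519,0.05],
    [-0.56,-0.519,0.05],
    [-0.56,-0.519,0.05]
  ],
  "rotation": [
    [0,0,90.4],
    [0,0,90.4],
    [0,0,90.4],
    [0,0,90.4],
    [0,0,90.4],
    [0,0,90.4],
    [0,0,90.4],
    [0,0,90.4],
    [0,0,90.4],
    [0,0,90.4]
  ]
}}

```text
time: 1.1
tool_pos: [420.3, 158.3, 217.4]
tcp_rot: [180.0, -0.0, 79.1]
ft_force: [0.8, 0.9, -0.1]
finger_gap: 34.9
grip_force: 0.0
```

Emit:
{"fn": "servo_tool", "kwargs": {
  "fingers": [0.035,0.035,0.035,0.035,0.035,0.035,0.035,0.035],
  "linear": [
    [-0.19,0.181,0.07],
    [-0.19,0.181,0.07],
    [-0.19,0.181,0.07],
    [-0.19,0.181,0.07],
    [-0.19,0.181,0.07],
    [-0.19,0.181,0.07],
    [-0.19,0.181,0.07],
    [-0.19,0.181,0.07]
  ],
  "rotation": [
    [0,0,4],
    [0,0,4],
    [0,0,4],
    [0,0,4],
    [0,0,4],
    [0,0,4],
    [0,0,4],
    [0,0,4]
  ]
}}

```text
time: 1.9
tool_pos: [562.4, -59.7, 146.8]
tcp_rot: [-179.9, -0.0, 75.4]
ft_force: [-0.3, 1.5, -0.2]
finger_gap: 34.9
grip_force: 0.0
```

Run:
```python
from h import *
s=snap('top','top1.png'); q=snap('scene','scene1.png')
st=r.sense(); print(st['tool_pos'],st['tcp_rot'],st['finger_gap'],st['joint_pos'])
c=cv2.resize(q['frame'][200:300,260:420],None,fx=5,fy=5,interpolation=cv2.INTER_CUBIC)
cv2.imwrite('pics/crop1.png',cv2.cvtColor(c,cv2.COLOR_RGB2BGR))
u=np.array([.2588,.9659]);v=np.array([-.9659,.2588]);o=np.array([599,83])
def W(x,y,z): return [*(o+x*u+y*v),z]
for n,p in dict(lowL=(-170,58,26),lowR=(-170,-58,26),stopL=(104,58,74),stopR=(104,-58,74),stopLb=(104,50,29.9),tab=(49.5,109,86),tank1=(-105,45,34),tank2=(-105,-45,34)).items(): print(n,np.round(proj(q,W(*p)),1),np.round(proj(s,W(*p)),1))
```

```text
[562.62965084 -58.7879367  147.72045261] [-1.79981699e+02 -1.35252817e-02  7.55023576e+01] 34.61155125908971 [-1.11668676e+01  6.31435833e+00  9.74433512e+01  1.49948131e-02
  7.62597748e+01  3.32720876e+00]
lowL [279.8 258.7] [359.3 250.8]
lowR [307.  289.7] [370.8 201.8]
stopL [379.1 202.9] [239.3 221.2]
stopR [411.1 227.8] [252.  170.2]
stopLb [379.8 219.4] [243.6 219.6]
tab [348.3 195.6] [257.1 249.5]
tank1 [307.7 249. ] [333.1 238.5]
tank2 [329.8 271.8] [342.2 200.2]
```

View pics/crop1.png

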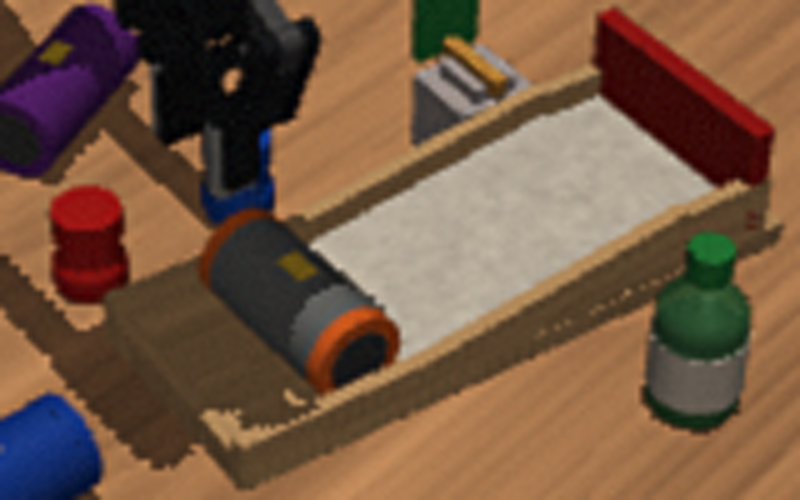

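The enlarged scene crop shows the tank on the landing, its near end at (358,355) in crop pixels. The gripper stands over the low end, and the predicted ramp corners agree within about 2 px. Descending behind the tank now.

Emit:
{"fn": "servo_tool", "kwargs": {
  "fingers": [0.035,0.035,0.035,0.035,0.035,0.035,0.035,0.035],
  "linear": [
    [-0.004,0,0.02],
    [-0.004,0,0.04],
    [-0.004,0,0.06],
    [-0.004,0,0.08],
    [-0.004,0,0.09],
    [-0.004,0,0.1],
    [-0.004,0,0.107],
    [-0.004,0,0.107]
  ],
  "rotation": [
    [0,0,0.5],
    [0,0,0.5],
    [0,0,0.5],
    [0,0,0.5],
    [0,0,0.5],
    [0,0,0.5],
    [0,0,0.5],
    [0,0,0.5]
  ]
}}

```text
time: 2.8
tool_pos: [561.6, -63.2, 40.1]
tcp_rot: [-179.9, 0.0, 75.0]
ft_force: [0.4, -0.5, 0.1]
finger_gap: 35.1
grip_force: 0.0
```

Run:
```python
from h import *
q=snap('scene','scene2.png')
st=r.sense(); print(st['time'],st['tool_pos'],st['tcp_rot'],st['ft_force'])
c=cv2.resize(q['frame'][210:300,270:390],None,fx=6,fy=6,interpolation=cv2.INTER_CUBIC)
cv2.imwrite('pics/crop2.png',cv2.cvtColor(c,cv2.COLOR_RGB2BGR))
```

```text
2.85 [562.04178177 -63.43440288  40.73571616] [-1.79994317e+02  9.49602944e-04  7.49704231e+01] [-0.20976665  0.41790273  0.44149967]
```

View pics/crop2.png

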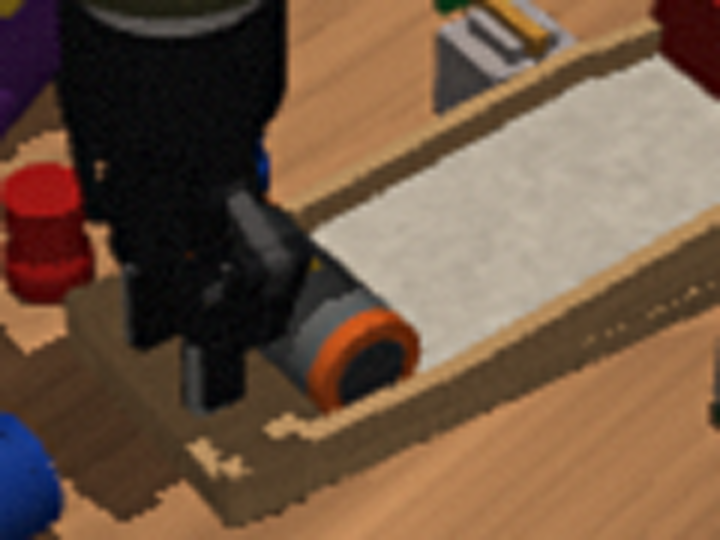

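The crop shows the fingers behind the tank, between the guides, with the near tip at about (212,405). They have not touched the tank yet.

Emit:
{"fn": "servo_tool", "kwargs": {
  "fingers": [0.035,0.035,0.035,0.035,0.035,0.035,0.035,0.035,0.035,0.035],
  "linear": [
    [0.002,0,0],
    [0.004,0,0],
    [0.006,0,0],
    [0.0075,0,0],
    [0.009,0,0],
    [0.0105,0,0],
    [0.012,0,0],
    [0.0135,0,0],
    [0.015,0,0],
    [0.0165,0,0]
  ],
  "rotation": [
    [0,0,0],
    [0,0,0],
    [0,0,0],
    [0,0,0],
    [0,0,0],
    [0,0,0],
    [0,0,0],
    [0,0,0],
    [0,0,0],
    [0,0,0]
  ]
}}

```text
time: 3.85
tool_pos: [566.3, -47.5, 40.6]
tcp_rot: [-180.0, 0.0, 75.0]
ft_force: [-0.2, -0.3, 0.1]
finger_gap: 34.8
grip_force: 0.1
```

Emit:
{"fn": "servo_tool", "kwargs": {
  "fingers": [0.035,0.035,0.035,0.035,0.035,0.035,0.035,0.035,0.035,0.035],
  "linear": [
    [0.0015,0,0],
    [0.003,0,0],
    [0.0045,0,0],
    [0.006,0,0],
    [0.0075,0,0],
    [0.009,0,0],
    [0.0105,0,0],
    [0.012,0,0],
    [0.0135,0,0],
    [0.015,0,0]
  ],
  "rotation": [
    [0,0,0],
    [0,0,0],
    [0,0,0],
    [0,0,0],
    [0,0,0],
    [0,0,0],
    [0,0,0],
    [0,0,0],
    [0,0,0],
    [0,0,0]
  ]
}}

```text
time: 4.85
tool_pos: [570.2, -33.1, 40.6]
tcp_rot: [-180.0, -0.0, 75.0]
ft_force: [-0.1, 0.2, 1.1]
finger_gap: 34.7
grip_force: 0.0
```

Run:
```python
from h import *
q=snap('scene','scene3.png')
st=r.sense(); print(st['time'],st['tool_pos'],st['tcp_rot'],st['ft_force'])
c=cv2.resize(q['frame'][210:300,270:390],None,fx=6,fy=6,interpolation=cv2.INTER_CUBIC)
cv2.imwrite('pics/crop3.png',cv2.cvtColor(c,cv2.COLOR_RGB2BGR))
```

```text
4.9 [570.29985966 -32.85323049  40.65526652] [ 1.79995098e+02 -5.63907105e-03  7.49617569e+01] [-0.53980376  0.08352847  0.88275484]
```

View pics/crop3.png

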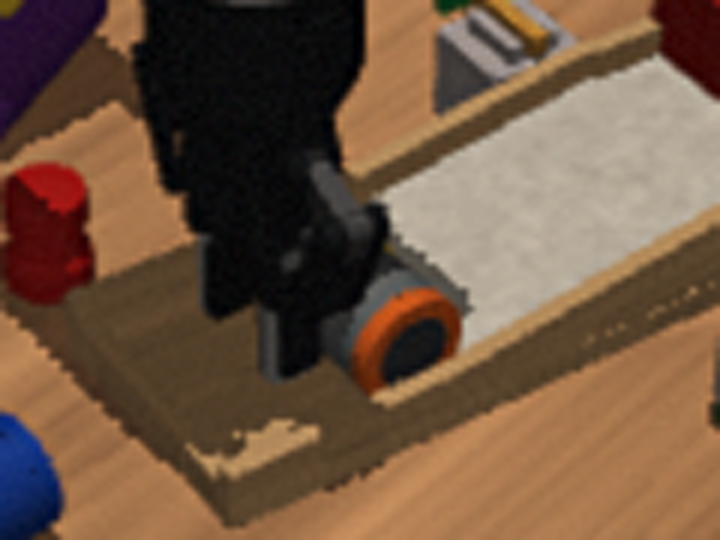

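The crop shows the tank has moved about 12 mm uphill, with the fingers right behind it and square to the ramp. I'll keep pushing and rise with the slope.

Emit:
{"fn": "servo_tool", "kwargs": {
  "fingers": [0.035,0.035,0.035,0.035,0.035,0.035,0.035,0.035,0.035,0.035],
  "linear": [
    [0.0015,0,0],
    [0.003,0,0],
    [0.0045,0,0],
    [0.006,0,0],
    [0.0075,0,0],
    [0.009,0,0],
    [0.0105,0,0],
    [0.012,0,-0.0002],
    [0.0135,0,-0.0004],
    [0.015,0,-0.0006]
  ],
  "rotation": [
    [0,0,0],
    [0,0,0],
    [0,0,0],
    [0,0,0],
    [0,0,0],
    [0,0,0],
    [0,0,0],
    [0,0,0],
    [0,0,0],
    [0,0,0]
  ]
}}

```text
time: 5.9
tool_pos: [574.2, -18.7, 41.3]
tcp_rot: [180.0, 0.0, 75.0]
ft_force: [-0.3, -1.6, 0.1]
finger_gap: 35.3
grip_force: 0.6
```

Emit:
{"fn": "servo_tool", "kwargs": {
  "fingers": [0.035,0.035,0.035,0.035,0.035,0.035,0.035,0.035,0.035,0.035],
  "linear": [
    [0.002,0,-0.0003],
    [0.004,0,-0.0006],
    [0.006,0,-0.0008],
    [0.008,0,-0.0011],
    [0.01,0,-0.0014],
    [0.012,0,-0.0017],
    [0.014,0,-0.002],
    [0.016,0,-0.0022],
    [0.018,0,-0.0025],
    [0.02,0,-0.0028]
  ],
  "rotation": [
    [0,0,0],
    [0,0,0],
    [0,0,0],
    [0,0,0],
    [0,0,0],
    [0,0,0],
    [0,0,0],
    [0,0,0],
    [0,0,0],
    [0,0,0]
  ]
}}

```text
time: 6.9
tool_pos: [579.3, 0.8, 44.1]
tcp_rot: [-180.0, 0.0, 75.0]
ft_force: [-0.4, -0.7, 1.0]
finger_gap: 35.1
grip_force: 0.6
```

Emit:
{"fn": "servo_tool", "kwargs": {
  "fingers": [0.035,0.035,0.035,0.035,0.035,0.035,0.035,0.035,0.035,0.035],
  "linear": [
    [0.002,0,-0.0003],
    [0.004,0,-0.0006],
    [0.006,0,-0.0008],
    [0.008,0,-0.0011],
    [0.01,0,-0.0014],
    [0.012,0,-0.0017],
    [0.014,0,-0.002],
    [0.016,0,-0.0022],
    [0.018,0,-0.0025],
    [0.02,0,-0.0028]
  ],
  "rotation": [
    [0,0,0],
    [0,0,0],
    [0,0,0],
    [0,0,0],
    [0,0,0],
    [0,0,0],
    [0,0,0],
    [0,0,0],
    [0,0,0],
    [0,0,0]
  ]
}}

```text
time: 7.9
tool_pos: [584.5, 20.1, 46.8]
tcp_rot: [-180.0, 0.0, 75.0]
ft_force: [0.2, -0.3, 1.3]
finger_gap: 35.1
grip_force: 0.6
```

Run:
```python
from h import *
q=snap('scene','scene4.png')
st=r.sense(); print(st['time'],st['tool_pos'],st['tcp_rot'],st['ft_force'])
c=cv2.resize(q['frame'][190:290,290:430],None,fx=5,fy=5,interpolation=cv2.INTER_CUBIC)
cv2.imwrite('pics/crop4.png',cv2.cvtColor(c,cv2.COLOR_RGB2BGR))
o=np.array([599,83]);u=np.array([.2588,.9659]);v=np.array([-.9659,.2588])
d=st['tool_pos'][:2]-o;print(d@u,d@v)
```

```text
7.95 [584.61485815  20.42228933  46.89690372] [ 1.79994376e+02 -1.45777779e-02  7.49631903e+01] [-0.38589688 -0.31128136 -0.48659184]
-64.16668545050442 -2.3005030062094955
```

View pics/crop4.png

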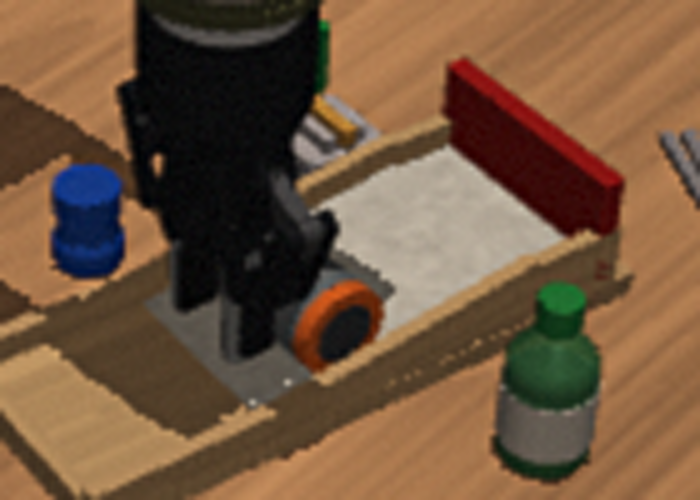

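The crop shows the tank held on the slope by the fingertips, orange end at (340,325), square and between the guides. Carrying on.

Emit:
{"fn": "servo_tool", "kwargs": {
  "fingers": [0.035,0.035,0.035,0.035,0.035,0.035,0.035,0.035,0.035,0.035],
  "linear": [
    [0.002,0,-0.0003],
    [0.004,0,-0.0006],
    [0.006,0,-0.0008],
    [0.008,0,-0.0011],
    [0.01,0,-0.0014],
    [0.012,0,-0.0017],
    [0.014,0,-0.002],
    [0.016,0,-0.0022],
    [0.018,0,-0.0025],
    [0.02,0,-0.0028]
  ],
  "rotation": [
    [0,0,0],
    [0,0,0],
    [0,0,0],
    [0,0,0],
    [0,0,0],
    [0,0,0],
    [0,0,0],
    [0,0,0],
    [0,0,0],
    [0,0,0]
  ]
}}

```text
time: 8.95
tool_pos: [589.7, 39.4, 49.6]
tcp_rot: [-180.0, 0.0, 75.0]
ft_force: [-0.3, -0.9, 1.3]
finger_gap: 35.1
grip_force: 0.6
```

Emit:
{"fn": "servo_tool", "kwargs": {
  "fingers": [0.035,0.035,0.035,0.035,0.035,0.035,0.035,0.035,0.035,0.035],
  "linear": [
    [0.002,0,-0.0003],
    [0.004,0,-0.0006],
    [0.006,0,-0.0008],
    [0.008,0,-0.0011],
    [0.01,0,-0.0014],
    [0.012,0,-0.0017],
    [0.014,0,-0.002],
    [0.016,0,-0.0022],
    [0.018,0,-0.0025],
    [0.02,0,-0.0028]
  ],
  "rotation": [
    [0,0,0],
    [0,0,0],
    [0,0,0],
    [0,0,0],
    [0,0,0],
    [0,0,0],
    [0,0,0],
    [0,0,0],
    [0,0,0],
    [0,0,0]
  ]
}}

```text
time: 9.95
tool_pos: [594.9, 58.7, 52.4]
tcp_rot: [-180.0, 0.0, 75.0]
ft_force: [-0.3, -1.1, 0.0]
finger_gap: 34.9
grip_force: 0.6
```

Emit:
{"fn": "servo_tool", "kwargs": {
  "fingers": [0.035,0.035,0.035,0.035,0.035,0.035,0.035,0.035,0.035,0.035],
  "linear": [
    [0.002,0,-0.0003],
    [0.004,0,-0.0006],
    [0.006,0,-0.0008],
    [0.008,0,-0.0011],
    [0.01,0,-0.0014],
    [0.012,0,-0.0017],
    [0.014,0,-0.002],
    [0.016,0,-0.0022],
    [0.018,0,-0.0025],
    [0.02,0,-0.0028]
  ],
  "rotation": [
    [0,0,0],
    [0,0,0],
    [0,0,0],
    [0,0,0],
    [0,0,0],
    [0,0,0],
    [0,0,0],
    [0,0,0],
    [0,0,0],
    [0,0,0]
  ]
}}

```text
time: 10.95
tool_pos: [600.1, 78.1, 55.2]
tcp_rot: [-180.0, -0.0, 75.0]
ft_force: [-0.2, -0.7, 0.2]
finger_gap: 34.7
grip_force: 0.6
```

Emit:
{"fn": "servo_tool", "kwargs": {
  "fingers": [0.035,0.035,0.035,0.035,0.035,0.035,0.035,0.035,0.035,0.035],
  "linear": [
    [0.002,0,-0.0003],
    [0.004,0,-0.0006],
    [0.006,0,-0.0008],
    [0.008,0,-0.0011],
    [0.01,0,-0.0014],
    [0.012,0,-0.0017],
    [0.014,0,-0.002],
    [0.016,0,-0.0022],
    [0.018,0,-0.0025],
    [0.02,0,-0.0028]
  ],
  "rotation": [
    [0,0,0],
    [0,0,0],
    [0,0,0],
    [0,0,0],
    [0,0,0],
    [0,0,0],
    [0,0,0],
    [0,0,0],
    [0,0,0],
    [0,0,0]
  ]
}}

```text
time: 11.95
tool_pos: [605.3, 97.4, 58.0]
tcp_rot: [180.0, 0.0, 75.0]
ft_force: [-0.4, -2.2, 1.2]
finger_gap: 35.1
grip_force: 0.6
```

Run:
```python
from h import *
q=snap('scene','scene5.png')
st=r.sense(); print(st['time'],st['tool_pos'],st['tcp_rot'],st['ft_force'])
c=cv2.resize(q['frame'][180:280,310:450],None,fx=5,fy=5,interpolation=cv2.INTER_CUBIC)
cv2.imwrite('pics/crop5.png',cv2.cvtColor(c,cv2.COLOR_RGB2BGR))
o=np.array([599,83]);u=np.array([.2588,.9659]);v=np.array([-.9659,.2588])
d=st['tool_pos'][:2]-o;print(d@u,d@v)
```

```text
12.0 [605.3705602   97.72069018  58.11446473] [ 1.79994252e+02 -1.80787162e-02  7.49627309e+01] [-0.73546052  0.10696514  0.2156928 ]
15.86741562755024 -2.343609473398621
```

View pics/crop5.png

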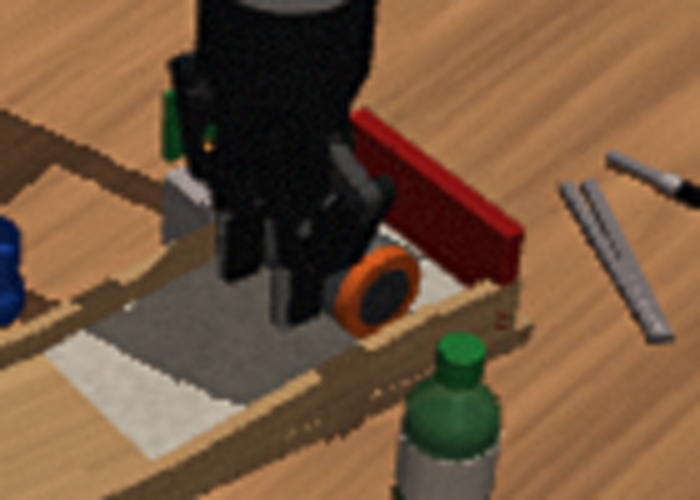

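The crop shows the tank near the crest, orange end at (378,290), still held from behind. Now over the crest slowly.

Emit:
{"fn": "servo_tool", "kwargs": {
  "fingers": [0.035,0.035,0.035,0.035,0.035,0.035,0.035,0.035,0.035,0.035],
  "linear": [
    [0.0015,0,-0.0002],
    [0.003,0,-0.0004],
    [0.0045,0,-0.0006],
    [0.006,0,-0.0008],
    [0.0075,0,-0.001],
    [0.009,0,-0.0012],
    [0.0105,0,-0.0014],
    [0.012,0,-0.0016],
    [0.0135,0,-0.0018],
    [0.015,0,-0.002]
  ],
  "rotation": [
    [0,0,0],
    [0,0,0],
    [0,0,0],
    [0,0,0],
    [0,0,0],
    [0,0,0],
    [0,0,0],
    [0,0,0],
    [0,0,0],
    [0,0,0]
  ]
}}

```text
time: 13.0
tool_pos: [609.2, 111.8, 60.0]
tcp_rot: [180.0, 0.0, 75.0]
ft_force: [0.2, -1.4, -0.4]
finger_gap: 34.8
grip_force: 0.5
```

Emit:
{"fn": "servo_tool", "kwargs": {
  "fingers": [0.035,0.035,0.035,0.035,0.035,0.035,0.035,0.035,0.035,0.035],
  "linear": [
    [0.0012,0,0],
    [0.0024,0,0],
    [0.0036,0,0],
    [0.0048,0,0],
    [0.006,0,0],
    [0.0072,0,0],
    [0.0084,0,0],
    [0.0096,0,0],
    [0.0108,0,0],
    [0.012,0,0]
  ],
  "rotation": [
    [0,0,0],
    [0,0,0],
    [0,0,0],
    [0,0,0],
    [0,0,0],
    [0,0,0],
    [0,0,0],
    [0,0,0],
    [0,0,0],
    [0,0,0]
  ]
}}

```text
time: 14.0
tool_pos: [612.2, 123.5, 60.0]
tcp_rot: [-180.0, -0.0, 75.0]
ft_force: [-0.7, -0.3, -0.4]
finger_gap: 34.9
grip_force: 0.1
```

```bash
cat > m.py <<'E'
from h import *
import sys
q=snap('scene',sys.argv[1]+'.png')
st=r.sense(); print(st['time'],st['tool_pos'],st['tcp_rot'],st['ft_force'])
o=np.array([599,83]);u=np.array([.2588,.9659]);v=np.array([-.9659,.2588])
d=st['tool_pos'][:2]-o;print(d@u,d@v)
def W(x,y,z): return [*(o+x*u+y*v),z]
h=cv2.cvtColor(q['frame'],cv2.COLOR_RGB2HSV); m=cv2.inRange(h,(5,200,110),(16,255,255)); m[:,:280]=0; m[:,420:]=0; m[:200]=0;m[290:]=0
n,l,s,c=cv2.connectedComponentsWithStats(m); print([(s[i].tolist(),c[i].round(1)) for i in range(1,n) if s[i,4]>25])
for x,z in((60,53.2),(70,54),(81,51.9)): print(x,np.round(proj(q,W(x,-45,z)),1))
E
python3 m.py scene6
```

```text
14.05 [612.28541588 123.64321406  60.00767775] [-1.79999374e+02 -1.11693704e-02  7.49639294e+01] [0.09426615 0.4213106  0.10167423]
42.69554609546094 -2.313919402072424
[([387, 225, 14, 11, 50], array([392.4, 229.1]))]
60 [391.2 238.6]
70 [394.7 236.9]
81 [398.4 235.9]
```

Run:
```python
from h import *
for f in('scene4','scene5','scene6'):
    q=load(f); h=cv2.cvtColor(q['frame'],cv2.COLOR_RGB2HSV); m=cv2.inRange(h,(5,205,60),(14,255,255)); m[:,:330]=0; m[:,425:]=0; m[:200]=0;m[285:]=0
    n,l,s,c=cv2.connectedComponentsWithStats(m); i=1+np.argmax(s[1:,4]); p=np.argwhere(l==i)[:,::-1].astype(np.float32)
    print(f,s[i],cv2.fitEllipse(cv2.convexHull(p)))
```

```text
scene4 [349 247  17  17 110] ((356.9590759277344, 254.76071166992188), (12.752887725830078, 19.49848175048828), 42.90281295776367)
scene5 [377 230  17  17 118] ((384.87994384765625, 237.7770233154297), (13.453567504882812, 18.85343360900879), 40.355712890625)
scene6 [386 224  18  18 127] ((394.7566833496094, 232.50875854492188), (13.134734153747559, 20.281875610351562), 44.18342971801758)
```

Emit:
{"fn": "servo_tool", "kwargs": {
  "fingers": [0.035,0.035,0.035,0.035,0.035,0.035,0.035],
  "linear": [
    [0.001,0,0],
    [0.002,0,0],
    [0.003,0,0],
    [0.004,0,0],
    [0.005,0,0],
    [0.005,0,0],
    [0.005,0,0]
  ],
  "rotation": [
    [0,0,0],
    [0,0,0],
    [0,0,0],
    [0,0,0],
    [0,0,0],
    [0,0,0],
    [0,0,0]
  ]
}}

```text
time: 14.75
tool_pos: [613.5, 128.1, 60.0]
tcp_rot: [-180.0, 0.0, 75.0]
ft_force: [-0.5, 0.4, -0.5]
finger_gap: 34.9
grip_force: 0.0
```

```bash
python3 m.py scene7
python3 - <<'E'
from h import *
o=np.array([599,83]);u=np.array([.2588,.9659]);v=np.array([-.9659,.2588])
for f in('scene3','scene4','scene5','scene6','scene7'):
    q=load(f); h=cv2.cvtColor(q['frame'],cv2.COLOR_RGB2HSV); m=cv2.inRange(h,(5,205,60),(14,255,255)); m[:,:320]=0; m[:,425:]=0; m[:200]=0;m[285:]=0
    n,l,s,c=cv2.connectedComponentsWithStats(m); i=1+np.argmax(s[1:,4]); p=np.argwhere(l==i)[:,::-1].astype(np.float32)
    e=cv2.fitEllipse(cv2.convexHull(p))[0]
    # intersect ray with end plane y=-45
    c0,d=ray(q,*e); vv=np.array([*v,0]); w=c0-np.array([*o,0]); t=(-47-w@vv)/(d@vv); P=w+t*d; print(f,np.round(e,1),'x',P[:2]@u,'z',P[2])
E
```

```text
14.8 [613.55429046 128.09629376  60.03099253] [-1.79999814e+02  5.23796221e-04  7.49568026e+01] [-0.48099401 -0.68098398  0.81303416]
47.32516050794861 -2.3870683274057685
[([389, 224, 13, 12, 48], array([394.3, 228.6]))]
60 [391.2 238.6]
70 [394.7 236.9]
81 [398.4 235.9]
scene3 [337.3 267.2] x -87.08585784634572 z 40.033307704592744
scene4 [357.  254.8] x -35.94814914499068 z 51.34133595896424
scene5 [384.9 237.8] x 39.185493440916154 z 66.0117736796011
scene6 [394.8 232.5] x 66.74906794650173 z 69.13992901064091
scene7 [396.5 232.2] x 71.79424004611742 z 67.93859081370681
```

View crop.

Run:
```python
from h import *
q=load('scene7');t=snap('top','top7.png')
a=cv2.resize(q['frame'][180:270,330:430],None,fx=4,fy=4,interpolation=cv2.INTER_CUBIC)
b=cv2.resize(t['frame'][160:250,225:325],None,fx=4,fy=4,interpolation=cv2.INTER_CUBIC)
cv2.imwrite('pics/crop7.png',cv2.cvtColor(np.hstack([a,b]),cv2.COLOR_RGB2BGR))
```

```text
(no output)
```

View pics/crop7.png

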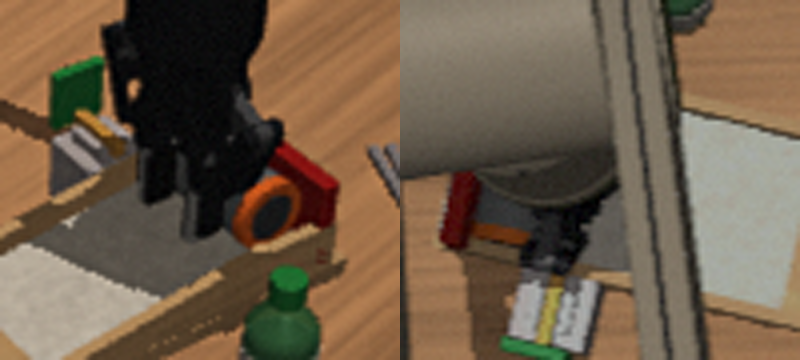

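The left half shows the tank against the red stop, orange end at (267,212). The right half (top view) shows its orange band next to the stop. I'll back off a little and check that it stays put.

Emit:
{"fn": "servo_tool", "kwargs": {
  "fingers": [0.035,0.035,0.035,0.035,0.035],
  "linear": [
    [-0.001,0,0],
    [-0.002,0,0],
    [-0.003,0,0],
    [-0.004,0,0],
    [-0.004,0,0]
  ],
  "rotation": [
    [0,0,0],
    [0,0,0],
    [0,0,0],
    [0,0,0],
    [0,0,0]
  ]
}}

```text
time: 15.35
tool_pos: [612.5, 124.1, 60.0]
tcp_rot: [-180.0, 0.0, 74.9]
ft_force: [0.1, 0.1, -0.6]
finger_gap: 34.8
grip_force: 0.0
```

```bash
python3 m.py scene8
```

```text
15.4 [612.49995748 124.15509405  60.02825068] [-1.79999970e+02 -1.66306975e-04  7.49484454e+01] [-0.71197454  0.05729407 -0.1827533 ]
43.2454943435243 -2.388670593288522
[([389, 224, 13, 12, 51], array([394. , 228.8]))]
60 [391.2 238.6]
70 [394.7 236.9]
81 [398.4 235.9]
```

Emit:
{"fn": "servo_tool", "kwargs": {
  "fingers": [0.035,0.035,0.035,0.035,0.035,0.035,0.035,0.035,0.035,0.035],
  "linear": [
    [-0.005,0,0],
    [-0.012,0,0],
    [-0.02,0,0],
    [-0.02,0,-0.015],
    [-0.02,0,-0.04],
    [-0.02,0,-0.07],
    [-0.02,0,-0.1],
    [-0.01,0,-0.11],
    [0,0,-0.11],
    [0,0,-0.11]
  ],
  "rotation": [
    [0,0,0],
    [0,0,0],
    [0,0,0],
    [0,0,0],
    [0,0,0],
    [0,0,0],
    [0,0,0],
    [0,0,0],
    [0,0,0],
    [0,0,0]
  ]
}}

```text
time: 16.4
tool_pos: [612.3, 125.8, 169.3]
tcp_rot: [-180.0, -0.0, 75.0]
ft_force: [0.0, -0.6, -0.0]
finger_gap: 34.9
grip_force: 0.0
```

Emit:
{"fn": "servo_tool", "kwargs": {
  "fingers": [0,0,0,0,0,0,0,0,0,0],
  "linear": [
    [0.007,-0.035,0],
    [0.007,-0.07,0],
    [0.007,-0.11,0],
    [0.007,-0.148,0],
    [0.007,-0.148,0],
    [0.007,-0.148,0.03],
    [0.007,-0.148,0.06],
    [0.007,-0.148,0.08],
    [0.007,-0.148,0.09],
    [0.007,-0.148,0.09]
  ],
  "rotation": [
    [0,0,0],
    [0,0,0],
    [0,0,0],
    [0,0,0],
    [0,0,0],
    [0,0,0],
    [0,0,0],
    [0,0,0],
    [0,0,0],
    [0,0,0]
  ]
}}

```text
time: 17.4
tool_pos: [469.6, 168.9, 77.4]
tcp_rot: [-179.8, 0.1, 75.0]
ft_force: [-0.9, -0.5, 0.2]
finger_gap: 0.1
grip_force: 0.0
```

```bash
python3 m.py scene9
python3 - <<'E'
from h import *
t=snap('top','top9.png'); h=cv2.cvtColor(t['frame'],cv2.COLOR_RGB2HSV)
m=cv2.inRange(h,(50,100,40),(85,255,255)); m[:225]=0;m[270:]=0;m[:,:235]=0;m[:,285:]=0
p=np.argwhere(m)[:,::-1]; print(len(p),p.mean(0) if len(p) else 0)
for k in('top0','top9'):
  print(k,[onz(load(k),*p.mean(0),86).round(1)] if len(p) else 0)
a=cv2.resize(load('scene9')['frame'][180:270,300:430],None,fx=4,fy=4,interpolation=cv2.INTER_CUBIC)
b=cv2.resize(t['frame'][160:250,235:300],None,fx=4,fy=4,interpolation=cv2.INTER_CUBIC)
cv2.imwrite('pics/crop9.png',cv2.cvtColor(np.hstack([a,b]),cv2.COLOR_RGB2BGR))
E
```

```text
17.45 [470.76985625 169.17881169  79.04914518] [-1.79880248e+02  7.02534833e-02  7.49548321e+01] [ 0.56448313 -0.99805057  0.12239837]
50.054153005799165 146.16057230753083
[([366, 207, 12, 10, 28], array([370.5, 210.8])), ([389, 224, 13, 12, 51], array([394. , 228.8]))]
60 [391.2 238.6]
70 [394.7 236.9]
81 [398.4 235.9]
9 [265.11111111 248.55555556]
top0 [array([508.1, 141.8,  86. ])]
top9 [array([508.1, 141.8,  86. ])]
```

Emit:
{"fn": "servo_tool", "kwargs": {
  "fingers": [0,0,0,0,0,0,0,0,0,0],
  "linear": [
    [0,0.005,0],
    [0,0.01,0],
    [0,0.015,0],
    [0,0.018,0],
    [0,0.021,0],
    [0,0.024,0],
    [0,0.027,0],
    [0,0.03,0],
    [0,0.033,0],
    [0,0.036,0]
  ],
  "rotation": [
    [0,0,0],
    [0,0,0],
    [0,0,0],
    [0,0,0],
    [0,0,0],
    [0,0,0],
    [0,0,0],
    [0,0,0],
    [0,0,0],
    [0,0,0]
  ]
}}

```text
time: 18.5
tool_pos: [506.3, 160.1, 80.0]
tcp_rot: [-180.0, -0.0, 75.0]
ft_force: [-1.6, 1.3, 0.8]
finger_gap: 0.1
grip_force: 0.8
```

Emit:
{"fn": "servo_tool", "kwargs": {
  "fingers": [0,0,0,0,0,0,0,0],
  "linear": [
    [0,0.003,0],
    [0,0.006,0],
    [0,0.009,0],
    [0,0.012,0],
    [0,0.015,0],
    [0,0.018,0],
    [0,0.02,0],
    [0,0.02,0]
  ],
  "rotation": [
    [0,0,0],
    [0,0,0],
    [0,0,0],
    [0,0,0],
    [0,0,0],
    [0,0,0],
    [0,0,0],
    [0,0,0]
  ]
}}

```text
time: 19.3
tool_pos: [525.8, 154.6, 80.0]
tcp_rot: [180.0, 0.0, 74.9]
ft_force: [-0.3, 0.5, 1.0]
finger_gap: -0.3
grip_force: 0.0
```

```bash
python3 m.py scene10
```

```text
19.35 [525.73639156 154.62876343  80.03656104] [1.79976736e+02 1.54144908e-02 7.49465042e+01] [ 0.33121421 -0.41099602  0.13791134]
50.225600732208925 89.3028433669022
[([389, 224, 13, 12, 50], array([394.1, 228.7]))]
60 [391.2 238.6]
70 [394.7 236.9]
81 [398.4 235.9]
```

Emit:
{"fn": "servo_tool", "kwargs": {
  "fingers": [0,0,0,0,0],
  "linear": [
    [0,0.001,0],
    [0,0.002,0],
    [0,0.003,0],
    [0,0.004,0],
    [0,0.005,0]
  ],
  "rotation": [
    [0,0,0],
    [0,0,0],
    [0,0,0],
    [0,0,0],
    [0,0,0]
  ]
}}

```text
time: 19.85
tool_pos: [530.3, 153.5, 80.0]
tcp_rot: [-180.0, 0.0, 75.0]
ft_force: [-2.7, -0.4, 0.1]
finger_gap: 0.1
grip_force: 0.8
```

Emit:
{"fn": "servo_tool", "kwargs": {
  "fingers": [0,0],
  "linear": [
    [0,0.001,0],
    [0,0.002,0]
  ],
  "rotation": [
    [0,0,0],
    [0,0,0]
  ]
}}

```text
time: 20.05
tool_pos: [532.3, 153.0, 80.0]
tcp_rot: [-180.0, 0.0, 75.0]
ft_force: [-1.3, -0.7, 1.1]
finger_gap: 0.5
grip_force: 0.8
```

Emit:
{"fn": "servo_tool", "kwargs": {
  "fingers": [0,0],
  "linear": [
    [0,0.001,0],
    [0,0.002,0]
  ],
  "rotation": [
    [0,0,0],
    [0,0,0]
  ]
}}

```text
time: 20.25
tool_pos: [534.2, 152.5, 80.0]
tcp_rot: [-180.0, 0.0, 75.0]
ft_force: [-2.0, -0.8, 0.7]
finger_gap: 0.4
grip_force: 1.3
```

Emit:
{"fn": "servo_tool", "kwargs": {
  "fingers": [0,0],
  "linear": [
    [0,0.001,0],
    [0,0.001,0]
  ],
  "rotation": [
    [0,0,0],
    [0,0,0]
  ]
}}

```text
time: 20.45
tool_pos: [534.4, 152.5, 80.0]
tcp_rot: [-179.9, 0.0, 75.0]
ft_force: [-7.1, 0.3, 5.0]
finger_gap: -0.2
grip_force: 3.5
```

Emit:
{"fn": "servo_tool", "kwargs": {
  "fingers": [0,0],
  "linear": [
    [0,0.001,0],
    [0,0.001,0]
  ],
  "rotation": [
    [0,0,0],
    [0,0,0]
  ]
}}

```text
time: 20.65
tool_pos: [534.4, 152.5, 79.9]
tcp_rot: [-179.8, 0.0, 75.0]
ft_force: [-12.0, 1.0, 8.4]
finger_gap: 0.1
grip_force: 6.0
```

The force is climbing with no more motion at y≈80 mm, where I expected 81.5, so this is the hard stop. Backing off and lifting clear.

Emit:
{"fn": "servo_tool", "kwargs": {
  "fingers": [0,0,0,0,0,0,0,0,0,0],
  "linear": [
    [0,-0.005,0],
    [0,-0.015,0],
    [0,-0.03,0],
    [0,-0.04,0],
    [0,-0.04,-0.03],
    [0,-0.04,-0.07],
    [0,-0.06,-0.11],
    [0,-0.1,-0.12],
    [0,-0.14,-0.12],
    [0,-0.14,-0.12]
  ],
  "rotation": [
    [0,0,0],
    [0,0,0],
    [0,0,0],
    [0,0,0],
    [0,0,0],
    [0,0,0],
    [0,0,0],
    [0,0,0],
    [0,0,0],
    [0,0,0]
  ]
}}

```text
time: 21.65
tool_pos: [397.4, 189.4, 200.0]
tcp_rot: [-180.0, -0.0, 75.1]
ft_force: [-0.0, -0.2, -0.3]
finger_gap: 0.0
grip_force: 0.0
```

```bash
python3 m.py sceneB
python3 - <<'E'
from h import *
t=snap('top','topB.png'); q=load('sceneB')
a=cv2.resize(q['frame'][180:270,320:430],None,fx=4,fy=4,interpolation=cv2.INTER_CUBIC)
b=cv2.resize(t['frame'][165:255,235:325],None,fx=4,fy=4,interpolation=cv2.INTER_CUBIC)
cv2.imwrite('pics/cropB.png',cv2.cvtColor(np.hstack([a,b]),cv2.COLOR_RGB2BGR))
E
```

```text
21.7 [399.26914171 189.00857117 200.1739567 ] [ 1.79939857e+02 -4.70480186e-02  7.50736758e+01] [0.45512229 0.66813446 0.17303317]
50.70333276584284 220.35505424294263
[([366, 207, 12, 10, 30], array([370.2, 211. ])), ([389, 224, 13, 12, 47], array([394.1, 228.6]))]
60 [391.2 238.6]
70 [394.7 236.9]
81 [398.4 235.9]
```

View pics/cropB.png

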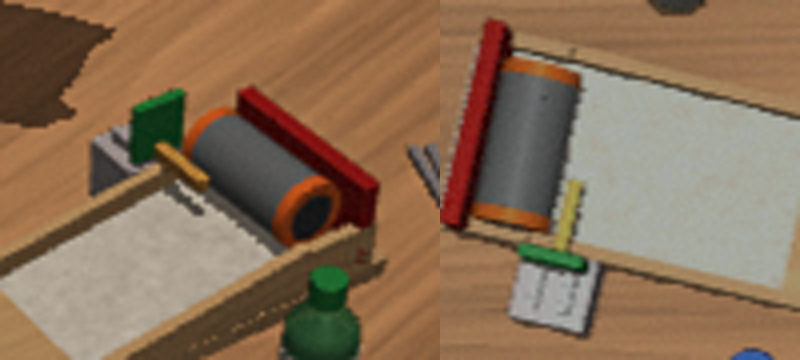

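The crop shows the tank seated square against the red stop, at (527,145) in the right half. The green tab is fully in at (552,257), and the brass bar lies across the tank's low side at (570,215).

```bash
python3 -c "
from bench import r
print(r.hand_in())"
```

```text
the job is handed in; nothing more can be done
None
```

The grey tank is seated against the red stop, the green keeper tab is pushed to its hard stop so the brass bar shuts the tank in, and the job was handed in at about 22 s of the 58 s allowed.

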